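# Show the lifted lid over a bail-handled teapot

## Task

For a catalogue close-up of the lid's fit, fold the hinged bail handle of the rectangular teapot down to either side until it lies in its rest on the shoulder. Then take the matching oblong lid by its bridge knob, carry it over the pots in between and hold it level about 1 cm above the teapot's mouth, centred and squared up with it, never letting it touch the teapot. Leave the teapot standing in its place and the other things on the table undisturbed, and finish while holding the lid still there: nothing is put down or let go.

Things in the scene. Friction and masses are not known exactly. Their poses are not given: they have to be found in the camera images.
- pot: Rectangular purple-brown clay teapot with a brass bail, loose, 0.85 kg. Body 150 (its x) by 124 mm (y); flat shoulder at z = 84 mm; a collar 94 x 64 mm rises to the mouth's rim at 90. Mouth: oblong hole 82 (x) by 58 mm (y). Spout at +x, tip at x = 130, z = 101 mm. On the shoulder at y = +56 and -56 mm small notched rests, 96 mm high, for the folded bail. Origin: centre of its underside, z up.
- pot_mouth (a point): Centre of the teapot's mouth at the level of its rim, 90 mm above the pot's origin; axes as the pot's: x along the mouth's long side.
- bail (a joint): Angle of the bail (rad) about an axis along the pot's x through the two lugs, at pot y = 0, z = 96 mm. 0: upright over the mouth. Positive leans to the pot's -y side, negative to +y. At +1.5 or -1.5 it is fully down, lying in the rest. Stiff pivots: it stays where it is left; about 1 N at the grip moves it.
- bail_grip (a point): Middle of the bail's grip: a round wooden sleeve 12 mm thick, 90 mm long, parallel to the pot's x, 56 mm from the hinge axis (upright: 152 mm above the table; fully down: 100 mm above it, 56 mm out from the pot's middle). Brass rods 6 mm thick run from its ends to the lugs at x = +70 and -70 mm.
- lid: The oblong lid that fits the mouth, same clay, 0.15 kg, loose. Plate 92 (its x) by 68 mm (y), 7 thick; below it a tongue 78 x 54 mm, 8 deep, on which it stands. Origin: centre of the tongue's underside, z up. Plate's top at z = 15 mm; on it a bridge knob along x, 48 long, 12 wide (y), top at z = 39, its open arch 13 high. Either way round is the same.
- lid_grip (a point): On the lid's bridge knob, 34 mm above the lid's origin: middle of the knob's bar (12 mm wide along the lid's y). Axes as the lid's.
- square_lid: Another pot's lid, not to be used: same clay and bridge knob, but square, 70 x 70 mm, 39 mm high. Lies near the oblong lid; either may be the nearer. Origin at the centre of its underside.
- round_lid: Small round ochre lid with a button knob, 62 mm across, 32 mm high, not to be used. Origin at the centre of its underside.
- tall_pot: Tall round teapot, 137 mm high, body 84 mm across, 145 mm from handle to spout along its x; stands between lids and teapot. Origin at the centre of its underside.
- round_pot: Round-bellied teapot, 107 mm high, belly 114 mm across, 180 mm from handle to spout along its x; stands between lids and teapot. Origin at the centre of its underside.
- square_pot: Square closed teapot, 78 x 78 mm, 121 mm high, 145 mm from handle to spout along its x, standing by itself to the left. Origin at the centre of its underside.
- brush_pot: White cylindrical brush cup, 72 mm across, 100 mm high, at the left. Origin at the centre of its underside.
- pen: Black pen, 140 mm long, 13 mm thick, lying on the table beyond the teapot. Origin at its middle, underside.
Not all that is in view belongs to the job. What is shaped like the lid but blue is not meant.

How it is judged:
On the way, in this order (a step that is already met when the one before it is completed fails the run):
1. the bail is folded down into its rest on either side ((value of joint bail above 1.42 rad or value of joint bail below -1.42 rad) and distance of lid from where it was at the start of the episode below 0.02 m), for 0.2 s.
2. the oblong lid is lifted clear of the table in the gripper, the bail still down ((value of joint bail above 1.42 rad or value of joint bail below -1.42 rad) and height (world z) of lid above 0.06 m and contact force between the fingers and lid above 0.5 N), for 0.2 s.
At the end, for the whole second after the job is handed in: Bail down in its rest (past 1.42 rad either side); oblong lid gripped and still, its underside 4 to 18 mm above the mouth's rim, centred within 6 mm, long sides parallel within 0.09 rad, level within 0.09 rad, touching no part of the pot; the pot upright ((value of joint bail above 1.42 rad or value of joint bail below -1.42 rad) and z of lid in the frame of pot_mouth between 0.004 and 0.018 m and horizontal distance between lid and pot_mouth below 0.006 m and angle between the x axis of lid and the x axis of pot, either way round below 0.09 rad and angle between lid's own z axis and vertical below 0.09 rad and angle between pot's own z axis and vertical below 0.04 rad and contact force between the fingers and lid above 1 N and contact force between lid and pot below 0.05 N and linear speed of each of lid, pot below 0.02 m/s); the arm keeps its last pose, push and grip.
It fails at once if the lid touches the teapot or its bail (contact force between lid and pot above 0.3 N).
It fails at once if the teapot is pushed more than 40 mm out of its place or tipped by more than 0.2 rad (distance of pot from where it was at the start of the episode above 0.04 m or angle between pot's own z axis and vertical above 0.2 rad).
It fails at once if another lid, pot, the brush cup or the pen is moved by more than 25 mm (distance of any of square_lid, round_lid, tall_pot, round_pot, square_pot, brush_pot, pen from where it was at the start of the episode above 0.025 m).
It also fails if it takes over 62 s, if anything falls off the work surface, if the arm or the gripper's body presses on something with over 40 N, if the wrist force passes 120 N, or if a joint passes its speed limit or range.

## Robot

A 7-joint arm with a two-finger parallel gripper is mounted at the origin on the work surface. World frame = base frame: x ahead of the robot, y to its left, z up, the work surface at z = 0. Lengths are in m, angles in rad, forces in N, time in s.
With the tool pointing down it reaches from about 0.4 to 0.85 m from the base axis. Payload 10.4 kg.
Tool frame: the origin (TCP) lies at the very end of the fingers, on their centre line; the grasp point (between the pads) lies 19 mm behind it; z points along the fingers, y is the line along which they close (so a half turn about z gives the same grasp; the last joint's range is limited). The gripper opens to 85 mm and grips with 20 to 120 N. Pads are 22 mm wide; open, the fingers measure 114 mm over their backs; the gripper's body (76 mm by 85 mm) begins 54 mm behind the grasp point. The pads swing forward as they close: fully open they stand 13 mm farther back than shut.
Start: joints at [-1.142, 0.332, -0.065, 1.46, 0.022, 1.35, -0.088], TCP at [0.273, 0.562, 0.231] pointing down, gripper open.
Joint ranges: [-2.6, 2.6], [-0.5, 2.12], [-1.47, 1.34], [0.16, 2.42], [-1.27, 4.41], [0.06, 2.06], [-2.6, 2.6]. Speed limits (rad/s): [2.22, 2.22, 2.79, 2.79, 3.14, 3.14, 3.14].

## Interface

Orientations are given as a unit quaternion [x, y, z, w].
In Python, from workcell import manip, vision, order gives the robot as it stands. The module is installed in compiled form; this text tells all that it offers.
- The arm moves only by the tool move_arm, never from a script. Its argument "motion" is a list of rows, each a list of 3 entries, a list of its own where there are three numbers: the shift along the tool's x, y, z scaled (see below), then the turn, a rotation vector about the tool's x, y, z scaled (see below), then the opening, from -1 (shut) to 1 (fully open). In form: [[[dx, dy, dz], [wx, wy, wz], hand], ...]. A call has 1 to 12 rows; each row shifts and turns the commanded pose from where the row before left it, along the tool's axes as they then stand; what a row does not reach is not made up. The controller multiplies each number of a shift by 0.75 m and each number of a turn by pi/4 rad. A row lasts 1/10 s, in which the tool goes at most 50 mm and 8.59 degrees, less where a joint would pass 70% of its speed; a pose out of reach is approached as far as the arm can. A call with a number of a shift or a turn outside -1 to 1 is refused whole. A call with a gripper value outside its range is refused whole. The fingers move at their own pace and stop on an object; "newtons" is the grip in N (left out, the last holds). Time passes only in rows, so rows that do not move let the fingers close. It gives the time, the measured TCP pose, the force, the opening and the grip force at its end, in the units of the state.
- manip.get_obs(): the state, without advancing time (a new reading comes with each control period).
- vision.camera(name): name is "scene" or "side" or "wrist"; returns a dict with "pixels" (480x640x3 uint8, red, green, blue), "fx", "fy", "cx", "cy" (pixels), "R" (3x3) and "t" (3): a world point X has camera coordinates R X + t. Camera axes: x right, y down, z forward; pixel columns grow to the right and rows downward; lengths in m; the calibration is good to about 2 mm. The wrist camera is an equidistant fisheye: a pixel r from the principal point sees the ray r / f radians off the axis. A picture is of the moment at which its call begins. There is no depth.
- order.hand_in(): hands the job in; it is judged then, once.
The state is a dict: "clock": time; "joint_pos": joint angles; "joint_velocities": joint speeds; "tau": joint torques, N m; "position": TCP position; "ee_rot": TCP orientation; "ft_force": force on the tool from outside, world axes, zero at the start; "torque": the same for the moment, N m; "grip_width": opening from 0.0 (shut) to 1.0 (fully open); "grasp_force": force on a finger pad.
Only numpy, scipy, OpenCV 4.12 (cv2) and the standard library are available. Lean on these libraries where they do the work, as an engineer would, in place of code of your own. Each camera call takes 0.05 s, during which the arm holds its last target. There are 200 camera calls.

## Working session

There is one attempt and no reset: what is moved stays moved. The work goes in short steps, Python scripts to look and compute and a tool call to move; the robot and the scene stay as the last step left them, time stands still between calls to the robot, and variables do not carry over. Pictures are saved under pics/ and viewed, at most 12 in all, crops included, and the job is handed in when it is done.

Besides the shell and the picture viewer there is one more tool, called after "Request:" as name(argument=value, ...), one argument or row to a line, values as JSON. move_arm: Moves the arm, as the interface text tells. Its arguments: {"type":"object","properties":{"motion":{"type":"array"},"newtons":{"type":"number"}},"required":["motion"]}

```bash
mkdir -p pics
cat > h.py <<'E'
import numpy as np,cv2
from workcell import manip,vision,order
from scipy.spatial.transform import Rotation as Ro
def snap(n,f):
    c=vision.camera(n); np.savez('pics/'+f+'.npz',**c); cv2.imwrite('pics/'+f+'.png',c['pixels'][:,:,::-1]); return c
def load(f): return dict(np.load('pics/'+f+'.npz'))
def ray(c,u,v,fish=False):
    R,t=np.array(c['R']),np.array(c['t'])
    x=(u-c['cx'])/c['fx'];y=(v-c['cy'])/c['fy']
    if fish:
        r=np.hypot(x,y)+1e-12; d=np.array([x/r*np.sin(r),y/r*np.sin(r),np.cos(r)])
    else: d=np.array([x,y,1.])
    return -R.T@t,R.T@d
def onz(c,u,v,z,fish=False):
    o,d=ray(c,u,v,fish); return o+d*(z-o[2])/d[2]
def proj(c,X,fish=False):
    p=np.array(c['R'])@np.array(X)+np.array(c['t'])
    if fish:
        r=np.hypot(p[0],p[1]);a=np.arctan2(r,p[2]); return c['cx']+c['fx']*a*p[0]/r,c['cy']+c['fy']*a*p[1]/r
    return c['cx']+c['fx']*p[0]/p[2],c['cy']+c['fy']*p[1]/p[2]
E
python3 - <<'E'
from h import *
for n in('scene','side'):
    c=snap(n,n+'0'); print(n,c['fx'],-np.array(c['R']).T@c['t'],np.array(c['R'])[2])
o=manip.get_obs();print(o)
E
```

```text
scene 534.5023892039704 [1.21743575 0.32033439 1.13525513] [-0.49981171 -0.25129259 -0.82887893]
side 449.9129560197964 [ 0.10644164 -0.52895924  0.74301647] [ 0.50711798  0.5624051  -0.65309406]
{'clock': 0.1, 'joint_pos': array([-1.14158723,  0.33280405, -0.06471137,  1.46085564,  0.02159115,
        1.34987012, -0.08849431]), 'joint_velocities': array([-0.00021861, -0.00047442,  0.00226675, -0.0025566 , -0.00030051,
        0.00027816,  0.00068058]), 'tau': array([ 2.24279276e-03, -6.26744628e+01,  4.97352274e-02, -3.92430604e+01,
        1.63665129e-02,  7.01550147e-03, -7.10933000e-05]), 'position': array([0.27272206, 0.5619969 , 0.2305992 ]), 'ee_rot': array([ 2.23971568e-01,  9.74595481e-01, -6.09710496e-04, -1.18251275e-04]), 'ft_force': array([0.1627133 , 0.20607701, 0.18609712]), 'torque': array([ 0.01933492, -0.01476823, -0.01808461]), 'grasp_force': 0.0, 'grip_width': 1.0006413404651013}
```

View pics/scene0.png

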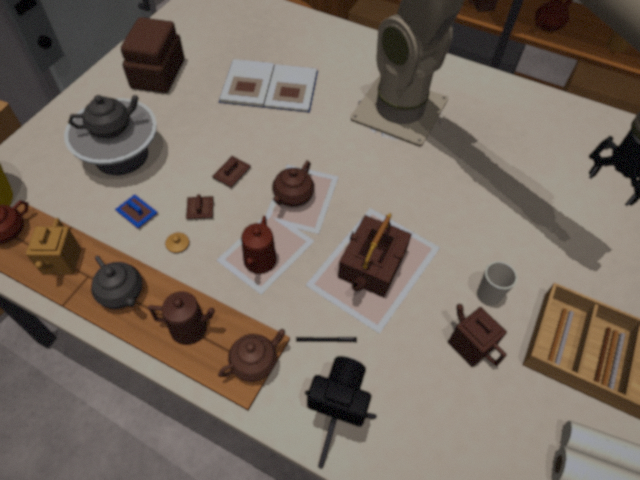

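View pics/side0.png

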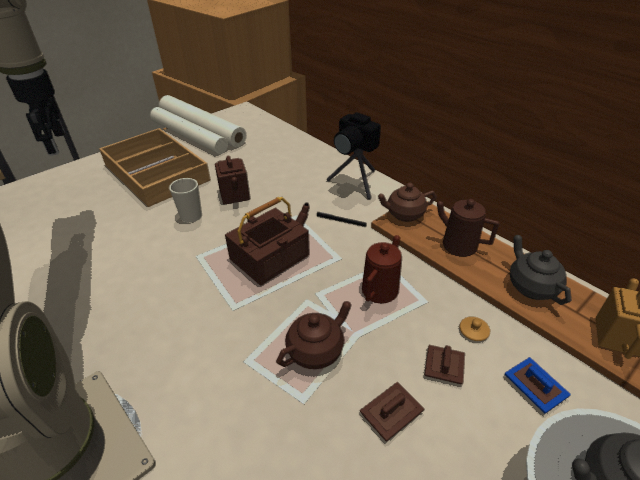

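The scene view shows the pot at (375,255) with its bail upright, and lid candidates at (231,171) and (200,207). In the side view the pot is at (268,240) and the lids are at (392,410) and (445,364). I'll zoom in on these.

Run:
```python
from h import *
def crop(f,x,y,w,h): return cv2.resize(cv2.imread(f'pics/{f}.png')[y:y+h,x:x+w],(400,300),interpolation=cv2.INTER_CUBIC)
a=np.hstack([crop('scene0',170,150,100,75),crop('side0',350,330,133,100)])
b=np.hstack([crop('scene0',320,205,120,90),crop('side0',210,185,120,90)])
cv2.imwrite('pics/comp.png',np.clip(np.vstack([a,b])*1.6,0,255).astype('uint8'))
```

```text
(no output)
```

View pics/comp.png

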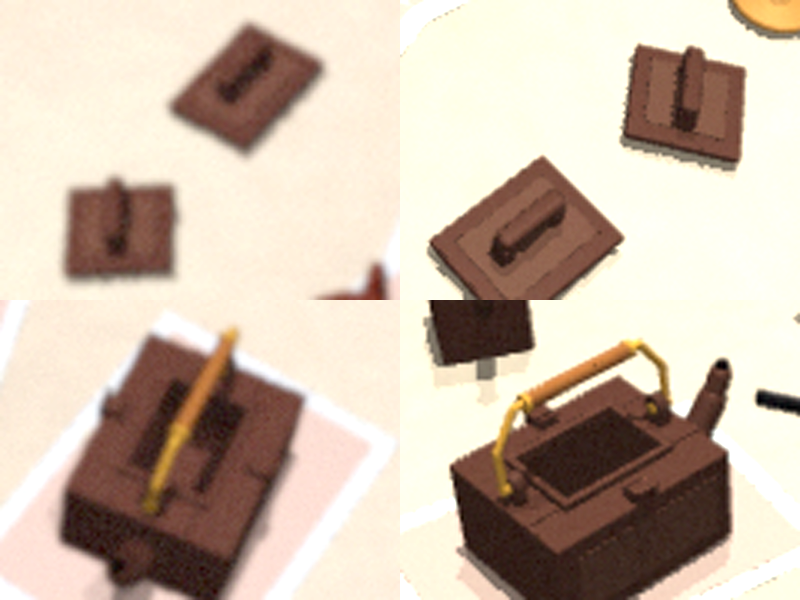

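Run:
```python
from h import *
s=load('scene0');d=load('side0')
def tri(p,q):
    A=[];b=[]
    for c,(u,v) in((s,p),(d,q)):
        o,r=ray(c,u,v); r/=np.linalg.norm(r); P=np.eye(3)-np.outer(r,r); A.append(P);b.append(P@o)
    return np.linalg.lstsq(np.vstack(A),np.hstack(b),rcond=None)[0]
for c,pts in((d,[(225.6,235.1),(276,208.4),(308.4,230.9),(256.8,260.9)]),(s,[(340.4,262),(365.6,215.5),(410.9,235),(386.6,279.4)])):
    X=np.array([onz(c,u,v,.084)[:2] for u,v in pts]); print('pot',X.round(4).tolist(),X.mean(0)); r=cv2.minAreaRect((X*1000).astype('f4'));print(r)
print('grip ends',tri((374,244),(246.9,214.4)),tri((390.5,204.6),(280.5,198.5)))
for n,c,box in(('scene',s,(205,150,255,192)),('side',d,(355,378,428,445))):
    x0,y0,x1,y1=box; g=c['pixels'][y0:y1,x0:x1].max(2)
    m=((g<115)*255).astype('uint8'); cs=max(cv2.findContours(m,0,2)[0],key=cv2.contourArea).reshape(-1,2)
    X=np.array([onz(c,u+x0,v+y0,.0115)[:2] for u,v in cs]); print('lid',n,cv2.minAreaRect((X*1000).astype('f4')))
# others approx
for nm,p,z in(('tall',(258,228),.137),('round',(294,170),.107),('square_lid',(201,208),.015),('pen',(326,339),.01),('brush',(498,272),.1),('sq',(478,322),.12)):
    print(nm,onz(s,*p,z).round(3))
for nm,p,z in(('tall',(383,250),.125),('round',(314,318),.107),('square_lid',(445,362),.015)): print('side',nm,onz(d,*p,z).round(3))
```

```text
pot [[0.4654, 0.2048], [0.6123, 0.2079], [0.6143, 0.0887], [0.4675, 0.0868]] [0.53987923 0.14703793]
((539.8455810546875, 147.01792907714844), (146.89759826660156, 119.23451232910156), 0.9737774133682251)
pot [[0.62, 0.0976], [0.4724, 0.0935], [0.4731, 0.2122], [0.6115, 0.2092]] [0.54425064 0.15315463]
((544.5599365234375, 154.88136291503906), (147.6912078857422, 118.65978240966797), 1.5904921293258667)
grip ends [0.53581328 0.16792988 0.11794659] [0.5354861  0.13217941 0.20496293]
lid scene ((461.4900817871094, -308.0238952636719), (72.61872100830078, 96.69495391845703), 85.79088592529297)
lid side ((455.6788024902344, -311.09454345703125), (70.79242706298828, 97.1954574584961), 85.34173583984375)
tall [ 0.658 -0.095  0.137]
round [ 0.446 -0.12   0.107]
square_lid [ 0.606 -0.309  0.015]
pen [0.774 0.142 0.01 ]
brush [0.484 0.424 0.1  ]
sq [0.635 0.42  0.12 ]
side tall [ 0.655 -0.1    0.125]
side round [ 0.443 -0.127  0.107]
side square_lid [ 0.604 -0.315  0.015]
```

```bash
cat >> h.py <<'E'
def plan(target,yaw=None,step=.04):
    """print turn (about tool z, after leveling) and shift in tool units from measured pose; yaw = direction of tool y in world"""
    o=manip.get_obs(); R=Ro.from_quat(o['ee_rot']); p=np.array(o['position'])
    if yaw is not None:
        z=np.array([0,0,-1.]);y=np.array([np.cos(yaw),np.sin(yaw),0]);G=Ro.from_matrix(np.array([np.cross(y,z),y,z]).T)
        w=(R.inv()*G).as_rotvec(); n=int(np.ceil(np.linalg.norm(w)/.145)); print('turn rows',n,'each',(w/max(n,1)/(np.pi/4)).round(4)); R=G
    d=R.inv().apply(np.array(target)-p); n=int(np.ceil(np.linalg.norm(d)/step)); print('shift rows',n,'each',(d/max(n,1)/.75).round(4),'mm',(d*1000).round(1),'clock',o['clock'],'f',o['ft_force'].round(2))
E
python3 - <<'E'
from h import *
s=load('scene0');d=load('side0')
def tri(p,q):
    A=[];b=[]
    for c,(u,v) in((s,p),(d,q)):
        o,r=ray(c,u,v); r/=np.linalg.norm(r); P=np.eye(3)-np.outer(r,r); A.append(P);b.append(P@o)
    return np.linalg.lstsq(np.vstack(A),np.hstack(b),rcond=None)[0]
print('grip ends',tri((374,244),(280.5,198.5)),tri((390.5,204.6),(246.9,214.4)))
plan([.54,.200,.23],1.59)
E
```

```text
grip ends [0.58678892 0.15495205 0.15480483] [0.48547857 0.14445837 0.17010003]
turn rows 4 each [-4.000e-04 -1.000e-04 -1.499e-01]
shift rows 12 each [-0.0289 -0.0408  0.0001] mm [-260.3 -367.1    0.6] clock 0.1 f [0.16 0.21 0.19]
```

Request:
move_arm(
  motion=[
    [[0,0,0],[0,0,-0.15],-1],
    [[0,0,0],[0,0,-0.15],-1],
    [[0,0,0],[0,0,-0.15],-1],
    [[0,0,0],[0,0,-0.15],-1],
  ],
)

```text
clock: 0.5
position: [0.2728, 0.5621, 0.2308]
ee_rot: [-0.012, 1.0, -0.0, -0.0]
ft_force: [-0.3, -0.0, -0.2]
grip_width: 0.331
grasp_force: 0.0
```

Request:
move_arm(
  motion=[
    [[-0.029,-0.041,0],[0,0,0],-1],
    [[-0.029,-0.041,0],[0,0,0],-1],
    [[-0.029,-0.041,0],[0,0,0],-1],
    [[-0.029,-0.041,0],[0,0,0],-1],
    [[-0.029,-0.041,0],[0,0,0],-1],
    [[-0.029,-0.041,0],[0,0,0],-1],
    [[-0.029,-0.041,0],[0,0,0],-1],
    [[-0.029,-0.041,0],[0,0,0],-1],
    [[-0.029,-0.041,0],[0,0,0],-1],
    [[-0.029,-0.041,0],[0,0,0],-1],
    [[-0.029,-0.041,0],[0,0,0],-1],
    [[-0.029,-0.041,0],[0,0,0],-1],
  ],
)

```text
clock: 1.7
position: [0.5415, 0.197, 0.2311]
ee_rot: [-0.01, 1.0, -0.0, -0.0]
ft_force: [-0.3, 0.3, 0.4]
grip_width: -0.002
grasp_force: 0.0
```

Run:
```python
from h import *
snap('wrist','w1'); o=manip.get_obs(); print(o['position'],o['ee_rot'],o['grip_width'])
plan([.542,.200,.12],1.59)
```

```text
[0.54507852 0.19004284 0.23100553] [-5.98391713e-03  9.99980542e-01 -1.64016893e-03  6.47273620e-04] 0.0011683837591281309
turn rows 1 each [-0.0042  0.0016 -0.0092]
shift rows 3 each [0.0013 0.0045 0.0493] mm [  2.9  10.  111. ] clock 1.75 f [ 0.81 -6.71  0.07]
```

View pics/w1.png

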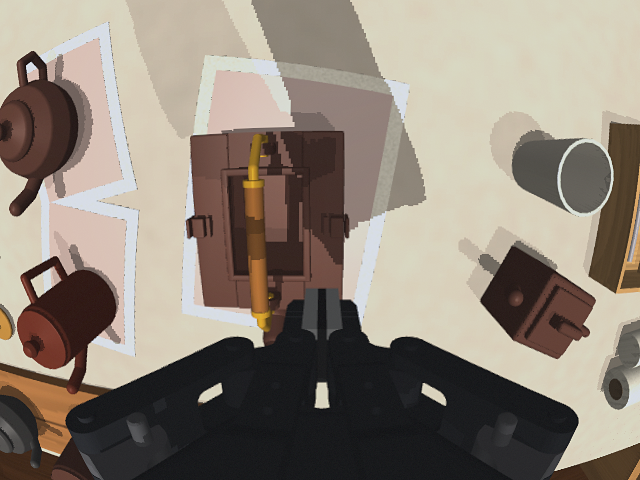

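The wrist view shows the bail grip at about (258,240) over the mouth. The closed fingers at (322,310) are on its +y side. I'll lower the tip beside the grip.

Request:
move_arm(
  motion=[
    [[0,0.004,0],[0,0,0],-1],
    [[0,0,0.04],[0,0,0],-1],
    [[0,0,0.04],[0,0,0],-1],
    [[0,0,0.04],[0,0,0],-1],
    [[0,0,0.025],[0,0,0],-1],
    [[0,0,0],[0,0,0],-1],
    [[0,0,0],[0,0,0],-1],
  ],
)

```text
clock: 2.45
position: [0.5406, 0.2024, 0.123]
ee_rot: [-0.01, 1.0, 0.0, -0.0]
ft_force: [0.3, 0.1, -0.1]
grip_width: 0.0
grasp_force: 0.0
```

Run:
```python
from h import *
c=load('w1')
for p in((190,135),(343,131),(203,307)): print('shoulder',onz(c,*p,.084,True).round(4))
for p in((228,177),(309,170),(232,277),(308,275)): print('collar/mouth',onz(c,*p,.09,True).round(4))
for p in((254,186),(260,310)): print('grip',onz(c,*p,.152,True).round(4))
plan([.542,.200,.12],1.59)
```

```text
shoulder [0.4686 0.0892 0.084 ]
shoulder [0.4666 0.2115 0.084 ]
shoulder [0.6193 0.091  0.084 ]
collar/mouth [0.5028 0.1224 0.09  ]
collar/mouth [0.4972 0.1859 0.09  ]
collar/mouth [0.5865 0.122  0.09  ]
collar/mouth [0.5829 0.186  0.09  ]
grip [0.5014 0.1545 0.152 ]
grip [0.5847 0.1557 0.152 ]
turn rows 1 each [ 0.0003 -0.0004  0.0018]
shift rows 1 each [-0.0018 -0.0032  0.004 ] mm [-1.4 -2.4  3. ] clock 2.45 f [ 0.33  0.11 -0.11]
```

Request:
move_arm(
  motion=[
    [[0,-0.016,0.001],[0,0,0],-1],
    [[0,-0.016,0.001],[0,0,0],-1],
    [[0,-0.016,0.002],[0,0,0],-1],
    [[0,-0.016,0.002],[0,0,0],-1],
    [[0,-0.016,0.002],[0,0,0],-1],
    [[0,-0.016,0.002],[0,0,0],-1],
    [[0,-0.016,0.002],[0,0,0],-1],
    [[0,0,0],[0,0,0],-1],
    [[0,0,0],[0,0,0],-1],
  ],
)

```text
clock: 3.35
position: [0.5423, 0.1179, 0.1134]
ee_rot: [-0.01, 1.0, 0.0, -0.0]
ft_force: [-0.4, 5.2, -2.7]
grip_width: -0.003
grasp_force: 2.0
```

Run:
```python
from h import *
c=snap('wrist','w2');s=snap('side','side2')
a=c['pixels'][100:340,120:440];b=s['pixels'][160:280,200:360]
cv2.imwrite('pics/c2.png',np.hstack([cv2.resize(a,(400,300)),cv2.resize(b,(400,300))])[:,:,::-1])
print(manip.get_obs()['ft_force'])
```

```text
[ 0.03703497  3.65605013 -2.87922061]
```

View pics/c2.png

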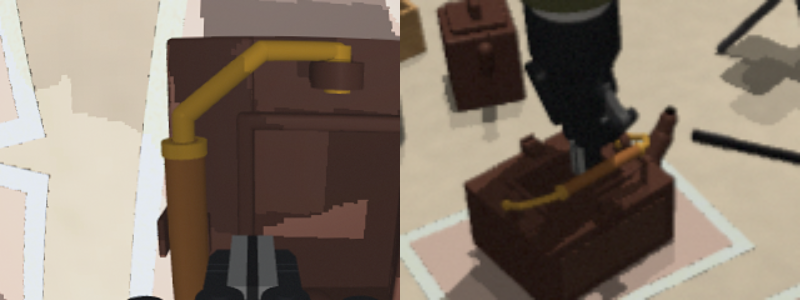

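The bail now lies almost flat on the −y side. I'll go up, over it, and press it into its rest.

Request:
move_arm(
  motion=[
    [[0,0.006,-0.01],[0,0,0],-1],
    [[0,0,-0.045],[0,0,0],-1],
    [[0,-0.02,0],[0,0,0],-1],
    [[0,-0.017,0],[0,0,0],-1],
    [[0,0,0.02],[0,0,0],-1],
    [[0,0,0.015],[0,0,0],-1],
    [[0,0,0.015],[0,0,0],-1],
    [[0,0,0.009],[0,0,0],-1],
    [[0,0,0.005],[0,0,0],-1],
    [[0,0,0],[0,0,0],-1],
  ],
)

```text
clock: 4.45
position: [0.5425, 0.0916, 0.1053]
ee_rot: [-0.009, 1.0, -0.002, -0.001]
ft_force: [0.1, -5.0, 1.1]
grip_width: -0.002
grasp_force: 2.9
```

Request:
move_arm(
  motion=[
    [[0,0,0.003],[0,0,0],-1],
    [[0,0,0.003],[0,0,0],-1],
    [[0,0,0],[0,0,0],-1],
    [[0,0,0],[0,0,0],-1],
  ],
)

```text
clock: 4.85
position: [0.5428, 0.0914, 0.1016]
ee_rot: [-0.009, 1.0, -0.002, -0.001]
ft_force: [-1.1, -8.4, 3.0]
grip_width: 0.001
grasp_force: 4.2
```

Run:
```python
from h import *
c=snap('wrist','w3');s=snap('side','side3')
a=c['pixels'][100:340,120:440];b=s['pixels'][160:280,200:360]
cv2.imwrite('pics/c3.png',np.hstack([cv2.resize(a,(400,300)),cv2.resize(b,(400,300))])[:,:,::-1])
o=manip.get_obs();print(o['ft_force'],o['position'])
```

```text
[-0.4007526  -8.33684937  3.45944318] [0.54278084 0.09141534 0.10158659]
```

View pics/c3.png

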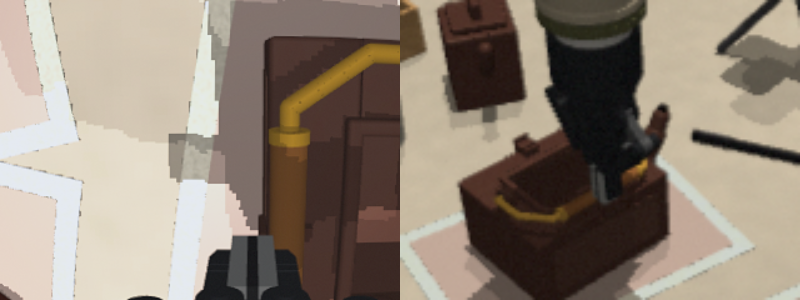

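Request:
move_arm(
  motion=[
    [[0,0,-0.03],[0,0,0],-1],
    [[0,0,-0.06],[0,0,0],-1],
    [[0,0,-0.06],[0,0,0],-1],
    [[0,0,-0.04],[0,0,0],-1],
    [[0,0,0],[0,0,0],-1],
    [[0,0,0],[0,0,0],-1],
    [[0,0,0],[0,0,0],-1],
  ],
)

```text
clock: 5.65
position: [0.5423, 0.0941, 0.243]
ee_rot: [-0.01, 1.0, -0.0, -0.001]
ft_force: [-0.1, 0.4, -0.3]
grip_width: -0.002
grasp_force: 0.0
```

Run:
```python
from h import *
c=snap('wrist','w4')
o=manip.get_obs();print(o['ft_force'],o['position'])
c=load('w3');print('w3 grip',onz(c,350,244,.105,True))
```

```text
[-0.31946379  0.05892263 -0.481812  ] [0.54227063 0.09406685 0.24300925]
w3 grip [0.51368396 0.10159413 0.105     ]
```

View pics/w4.png

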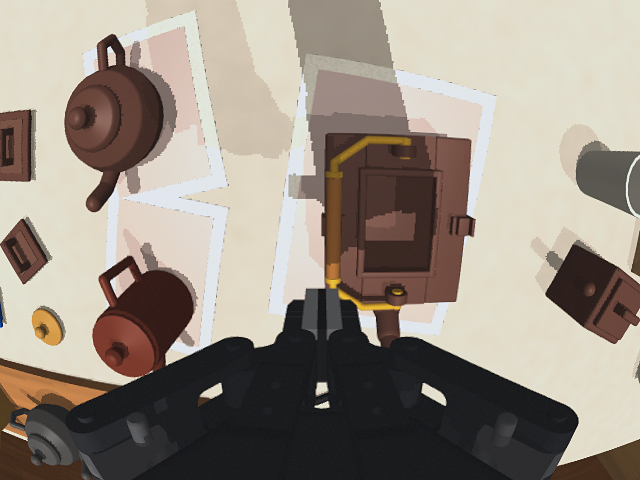

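The bail lies low at (334,230), over the −y rest at (325,222). The pot's shoulder corners are at about (327,134), (470,139) and (456,301). I'll compute the bail angle.

```bash
python3 - <<'E'
from h import *
c=load('w4'); f=lambda u,v,z: onz(c,u,v,z,True)
P=[f(*p,.084)[:2] for p in((327,134),(470,139),(456,301))]
print('shoulder',np.round(P,4).tolist(),'centre',(P[0]+P[2])/2)
M=np.array([f(*p,.09)[:2] for p in((363,170),(435,175),(431,271),(361,270))]);print('mouth',M.round(4).tolist(),M.mean(0))
print('grip',f(334,176,.1),f(333,275,.1),'rest -y',f(324,222,.096),'rest +y',f(470,226,.096))
E
python3 - <<'E'
import cv2
i=cv2.imread('pics/w4.png')[110:330,300:500]
cv2.imwrite('pics/c4.png',cv2.resize(i,(540,594),interpolation=cv2.INTER_CUBIC))
E
```

```text
shoulder [[0.4697, 0.0963], [0.4667, 0.2176], [0.6154, 0.2212]] centre [0.54253456 0.15874542]
mouth [[0.4977, 0.1256], [0.4991, 0.1858], [0.583, 0.1903], [0.5826, 0.1278]] [0.54057662 0.1573663 ]
grip [0.50213327 0.10215212 0.1       ] [0.58362869 0.10359205 0.1       ] rest -y [0.5397846  0.09523127 0.096     ] rest +y [0.53993529 0.21942824 0.096     ]
```

View pics/c4.png

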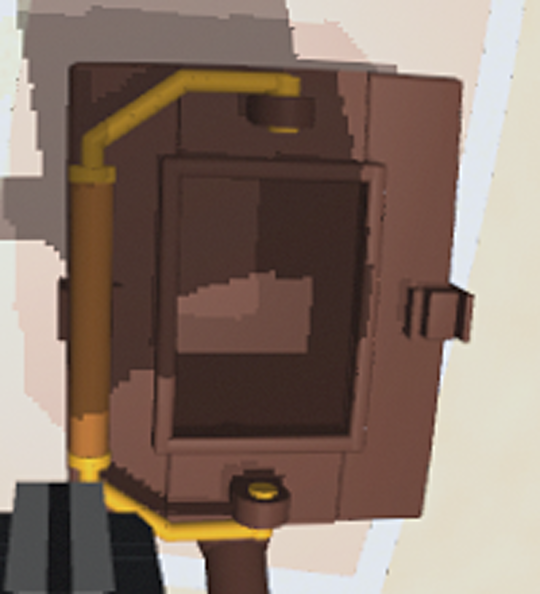

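Request:
move_arm(
  motion=[
    [[0,0.012,0],[0,0,0],-1],
    [[0,0,0.06],[0,0,0],-1],
    [[0,0,0.06],[0,0,0],-1],
    [[0,0,0.04],[0,0,0],-1],
    [[0,0,0.015],[0,0,0],-1],
    [[0,0,0.006],[0,0,0],-1],
    [[0,0,0.003],[0,0,0],-1],
    [[0,0,0],[0,0,0],-1],
    [[0,0,0],[0,0,0],-1],
  ],
)

```text
clock: 6.6
position: [0.5436, 0.1035, 0.1081]
ee_rot: [-0.01, 1.0, 0.0, 0.001]
ft_force: [0.7, -0.0, 1.3]
grip_width: -0.002
grasp_force: 0.0
```

Request:
move_arm(
  motion=[
    [[0,0,0.003],[0,0,0],-1],
    [[0,0,0.003],[0,0,0],-1],
    [[0,0,0],[0,0,0],-1],
    [[0,0,0],[0,0,0],-1],
  ],
)

```text
clock: 7.0
position: [0.544, 0.1034, 0.1054]
ee_rot: [-0.01, 1.0, 0.001, 0.001]
ft_force: [-9.1, -2.2, 24.8]
grip_width: -0.003
grasp_force: 12.1
```

The grip stopped firmly at a top height of 0.105–0.106 m with 25 N on it, so the bail is fully down. Next I'll go up and over to the lid.

Request:
move_arm(
  motion=[
    [[0,0,-0.03],[0,0,0],-1],
    [[0,0,-0.06],[0,0,0],-1],
    [[0,0,-0.06],[0,0,0],-1],
    [[0,0,-0.05],[0,0,0],-1],
    [[0,0,0],[0,0,0],-1],
  ],
)

```text
clock: 7.5
position: [0.5452, 0.1037, 0.2584]
ee_rot: [-0.01, 1.0, 0.002, 0.005]
ft_force: [1.1, -0.4, 0.1]
grip_width: -0.001
grasp_force: 0.0
```

Run:
```python
from h import *
o=manip.get_obs();print(o['position']);plan([.47,-.309,.25],1.50)
```

```text
[0.54522166 0.10369576 0.25843582]
turn rows 1 each [0.0043 0.0115 0.1146]
shift rows 11 each [ 0.0056 -0.0505  0.001 ] mm [  45.8 -417.     8.4] clock 7.5 f [ 1.12 -0.37  0.07]
```

Request:
move_arm(
  motion=[
    [[0,0,0],[0,0,0.115],1],
    [[0.0056,-0.0505,0],[0,0,0],1],
    [[0.0056,-0.0505,0],[0,0,0],1],
    [[0.0056,-0.0505,0],[0,0,0],1],
    [[0.0056,-0.0505,0],[0,0,0],1],
    [[0.0056,-0.0505,0],[0,0,0],1],
    [[0.0056,-0.0505,0],[0,0,0],1],
    [[0.0056,-0.0505,0],[0,0,0],1],
    [[0.0056,-0.0505,0],[0,0,0],1],
    [[0.0056,-0.0505,0],[0,0,0],1],
    [[0.0056,-0.0505,0],[0,0,0],1],
    [[0.0056,-0.0505,0],[0,0,0],1],
  ],
)

```text
clock: 8.7
position: [0.4667, -0.3105, 0.252]
ee_rot: [0.035, 0.999, 0.0, 0.0]
ft_force: [0.9, 0.4, 0.7]
grip_width: 1.002
grasp_force: 0.0
```

Request:
move_arm(
  motion=[
    [[0,0,0],[0,0,0],1],
    [[0,0,0],[0,0,0],1],
    [[0,0,0],[0,0,0],1],
  ],
)

```text
clock: 9.0
position: [0.4677, -0.3079, 0.2519]
ee_rot: [0.035, 0.999, 0.0, -0.0]
ft_force: [0.7, 0.5, 0.4]
grip_width: 0.997
grasp_force: 0.0
```

Run:
```python
from h import *
c=snap('wrist','w5')
o=manip.get_obs();print(o['ft_force'],o['position'],o['joint_pos'].round(2))
print(proj(c,[.458,-.309,.015],True),proj(c,[.458,-.309,.039],True))
```

```text
[ 0.43715312  0.03840542 -0.10286684] [ 0.46782094 -0.307715    0.25202024] [ 0.02  0.19  0.56  1.63 -0.1   1.35  2.09]
(np.float64(320.3498736773645), np.float64(194.87350626811022)) (np.float64(320.27560248474447), np.float64(198.80481800958805))
```

View pics/w5.png

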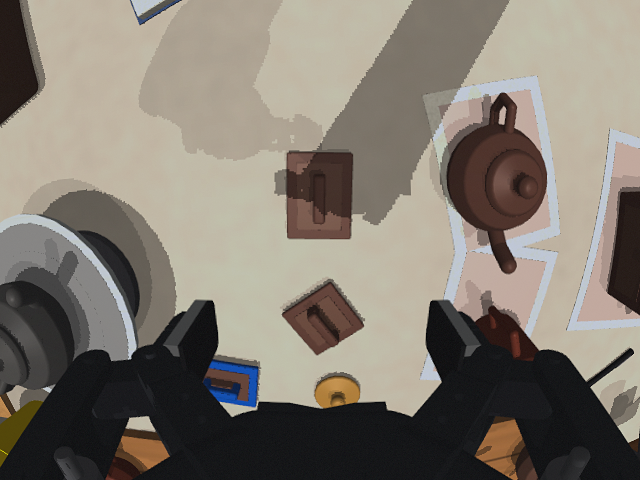

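The wrist view shows the oblong lid at (320,195), aligned with the image, and its knob at (320,198). I'll measure the corners and plan the descent.

Run:
```python
from h import *
c=load('w5')
M=np.array([onz(c,*p,.015,True)[:2] for p in((288,152),(352,152),(351,238),(288,238))]);print(M.round(4).tolist(),M.mean(0))
g=c['pixels'].max(2)[140:250,275:365]; 
e=M[3]-M[0]+M[2]-M[1]; yaw=np.arctan2(e[1],e[0]);print('lid yaw',yaw)
print('knob ends',onz(c,320,171,.039,True),onz(c,319,222,.039,True))
plan([*M.mean(0),.021],yaw+np.pi/2)
```

```text
[[0.4112, -0.3387], [0.4158, -0.2738], [0.5065, -0.2797], [0.5018, -0.3467]] [ 0.45882253 -0.30970764]
lid yaw -0.07639332642623792
knob ends [ 0.43089734 -0.30735641  0.039     ] [ 0.48103378 -0.31188483  0.039     ]
turn rows 1 each [ 0.0009 -0.0001  0.0096]
shift rows 6 each [ 0.002  -0.0006  0.0513] mm [  8.8  -2.7 231. ] clock 9.05 f [ 0.44  0.04 -0.1 ]
```

Request:
move_arm(
  motion=[
    [[0.012,-0.004,0],[0,0,0.01],1],
    [[0,0,0.055],[0,0,0],1],
    [[0,0,0.055],[0,0,0],1],
    [[0,0,0.055],[0,0,0],1],
    [[0,0,0.055],[0,0,0],1],
    [[0,0,0.045],[0,0,0],0.6],
    [[0,0,0.03],[0,0,0],0.3],
    [[0,0,0.013],[0,0,0],0.3],
    [[0,0,0],[0,0,0],0.3],
    [[0,0,0],[0,0,0],0.3],
  ],
)

```text
clock: 10.05
position: [0.4587, -0.3117, 0.0225]
ee_rot: [0.039, 0.999, -0.0, 0.001]
ft_force: [-0.0, -0.8, -0.4]
grip_width: 0.65
grasp_force: 0.0
```

Request:
move_arm(
  motion=[
    [[0,0,0],[0,0,0],-1],
    [[0,0,0],[0,0,0],-1],
    [[0,0,0],[0,0,0],-1],
    [[0,0,0],[0,0,0],-1],
    [[0,0,0],[0,0,0],-1],
    [[0,0,0],[0,0,0],-1],
    [[0,0,0],[0,0,0],-1],
  ],
  newtons=45,
)

```text
clock: 10.75
position: [0.4586, -0.3116, 0.0221]
ee_rot: [0.039, 0.999, -0.0, 0.001]
ft_force: [-1.1, 1.2, 7.0]
grip_width: 0.127
grasp_force: 45.1
```

Request:
move_arm(
  motion=[
    [[0,0,-0.01],[0,0,0],-1],
    [[0,0,-0.03],[0,0,0],-1],
    [[0,0,-0.05],[0,0,0],-1],
    [[0,0,-0.05],[0,0,0],-1],
    [[0,0,-0.05],[0,0,0],-1],
    [[0,0,-0.05],[0,0,0],-1],
    [[0,0,-0.05],[0,0,0],-1],
    [[0,0,-0.02],[0,0,0],-1],
    [[0,0,0],[0,0,0],-1],
    [[0,0,0],[0,0,0],-1],
  ],
)

```text
clock: 11.75
position: [0.4577, -0.3112, 0.2531]
ee_rot: [0.039, 0.999, 0.0, -0.0]
ft_force: [0.1, 0.1, -1.8]
grip_width: 0.127
grasp_force: 44.2
```

Run:
```python
from h import *
plan([.542,.10,.25],1.59)
```

```text
turn rows 1 each [ 0.0007 -0.0007 -0.1247]
shift rows 11 each [-0.0112  0.0496  0.0004] mm [-92.2 409.5   3.1] clock 11.75 f [ 0.14  0.13 -1.81]
```

Request:
move_arm(
  motion=[
    [[0,0,0],[0,0,-0.125],-1],
    [[-0.011,0.03,0],[0,0,0],-1],
    [[-0.011,0.05,0],[0,0,0],-1],
    [[-0.011,0.05,0],[0,0,0],-1],
    [[-0.011,0.05,0],[0,0,0],-1],
    [[-0.011,0.05,0],[0,0,0],-1],
    [[-0.011,0.05,0],[0,0,0],-1],
    [[-0.011,0.05,0],[0,0,0],-1],
    [[-0.011,0.05,0],[0,0,0],-1],
    [[-0.011,0.05,0],[0,0,0],-1],
    [[0,0,0],[0,0,0],-1],
    [[0,0,0],[0,0,0],-1],
  ],
)

```text
clock: 12.95
position: [0.5253, 0.013, 0.252]
ee_rot: [-0.011, 1.0, -0.0, -0.002]
ft_force: [0.1, -1.2, -1.7]
grip_width: 0.13
grasp_force: 44.2
```

Run:
```python
from h import *
c=snap('wrist','w6');snap('scene','scene6');snap('side','side6')
o=manip.get_obs();print(o['ft_force'],o['position'],o['ee_rot'])
a=c['pixels'][70:430,200:560]; b=load('scene6')['pixels'][205:295,320:440];d=load('side6')['pixels'][185:275,210:330]
R=cv2.INTER_CUBIC
out=np.hstack([cv2.resize(a,(400,600),interpolation=R)[:600],np.vstack([cv2.resize(x,(400,300),interpolation=R) for x in(b,d)])])
cv2.imwrite('pics/c6.png',np.clip(out[:,:,::-1]*1.4,0,255))
```

```text
[ 0.23441933  0.07160464 -0.04486316] [0.5255931  0.01099191 0.25309474] [-8.69462287e-03  9.99962001e-01 -2.26937089e-04 -5.89927284e-04][ WARN:0@5.875] global loadsave.cpp:1063 imwrite_ Unsupported depth image for selected encoder is fallbacked to CV_8U.
```

View pics/c6.png

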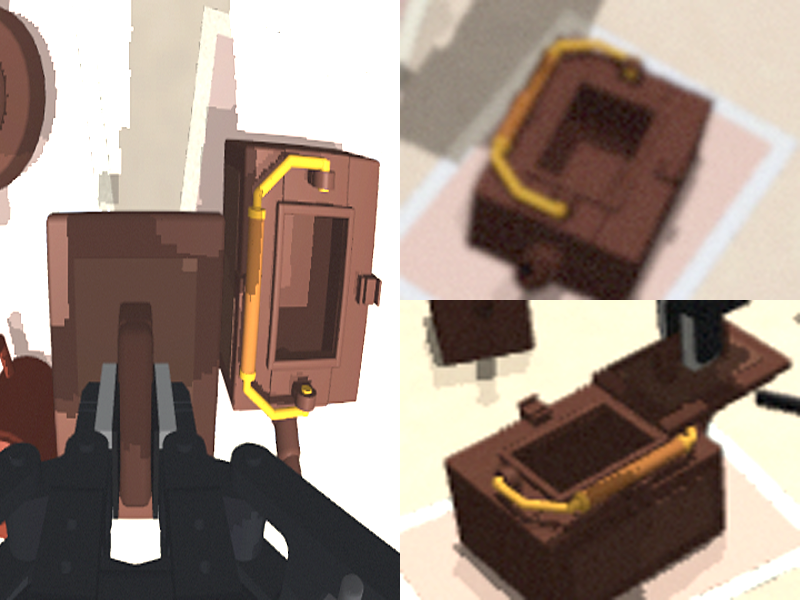

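Bail is seated; the lid is held level. Computing the pot pose from all three views.

Run:
```python
from h import *
w=load('w6');s=load('scene6');d=load('side6');s0=load('scene0')
W=lambda u,v,z:onz(w,u,v,z,True)[:2].round(4)
C=np.array([W(*p,.09) for p in((448.4,192.4),(519.5,194.8),(507.8,290.8),(443,287.8))]);print('collar',C.tolist(),C.mean(0))
S=np.array([W(*p,.084) for p in((404.3,154.6),(541.1,164.8),(521.3,308.8))]);print('shoulder w',S.tolist(),(S[0]+S[2])/2)
z=.2529-.022+.015
print('lid far edge',W(243.2,199,z),W(400.7,197.2,z))
for n,c,P in(('scene',s,((413.9,235),(342.5,266.5))),('side',d,((224.1,233.9),(307.8,231.5)))):
    X=np.array([onz(c,*p,.084)[:2] for p in P]);print(n,X.round(4).tolist(),X.mean(0))
e=S[2]-S[1];print('yaw',np.arctan2(e[1],e[0]), [np.arctan2(*(b-a)[::-1]) for a,b in((C[0],C[3]),(C[1],C[2]))])
```

```text
collar [[0.497, 0.121], [0.495, 0.1929], [0.59, 0.1967], [0.5857, 0.1262]] [0.541925 0.1592  ]
shoulder w [[0.4672, 0.0809], [0.4655, 0.2179], [0.6137, 0.2221]] [0.54045 0.1515 ]
lid far edge [ 0.4805 -0.0209] [0.4784 0.0442]
scene [[0.4697, 0.2185], [0.6285, 0.1071]] [0.54907392 0.16282719]
side [[0.4652, 0.2107], [0.6119, 0.0879]] [0.53854154 0.14934284]
yaw 0.02833249741754205 [np.float64(0.05855755426283208), np.float64(0.03997868712329032)]
```

Run:
```python
from h import *
plan([.5415,.158,.19],1.60)
```

```text
turn rows 1 each [-0.0006 -0.0015 -0.015 ]
shift rows 5 each [-0.0054  0.0391  0.0168] mm [-20.2 146.5  63.1] clock 13.1 f [ 0.23  0.07 -0.04]
```

Request:
move_arm(
  motion=[
    [[0,0,0],[0,0,-0.015],-1],
    [[-0.0067,0.049,0],[0,0,0],-1],
    [[-0.0067,0.049,0],[0,0,0],-1],
    [[-0.0067,0.049,0],[0,0,0],-1],
    [[-0.0067,0.049,0],[0,0,0],-1],
    [[0,0,0],[0,0,0],-1],
    [[0,0,0.04],[0,0,0],-1],
    [[0,0,0.045],[0,0,0],-1],
    [[0,0,0.03],[0,0,0],-1],
    [[0,0,0],[0,0,0],-1],
    [[0,0,0],[0,0,0],-1],
  ],
)

```text
clock: 14.2
position: [0.5418, 0.1593, 0.1683]
ee_rot: [-0.015, 1.0, -0.0, 0.0]
ft_force: [0.4, -0.3, -0.6]
grip_width: 0.126
grasp_force: 44.2
```

Run:
```python
from h import *
c=snap('wrist','w7');snap('scene','scene7');snap('side','side7')
o=manip.get_obs();print(o['ft_force'],o['position'],o['ee_rot'])
plan([.5415,.158,.123],1.60)
a=c['pixels'][90:390,200:440]; b=load('scene7')['pixels'][190:295,320:460];d=load('side7')['pixels'][155:275,200:360]
R=cv2.INTER_CUBIC
out=np.hstack([cv2.resize(a,(400,500),interpolation=R),np.vstack([cv2.resize(b,(400,300),interpolation=R),cv2.resize(d,(400,300),interpolation=R)])[100:]])
cv2.imwrite('pics/c7.png',np.clip(out[:,:,::-1]*1.4,0,255).astype('uint8'))
```

```text
[ 0.02653076  0.64948908 -1.790086  ] [0.54247345 0.16006605 0.16933282] [-1.54790760e-02  9.99879233e-01  5.50009326e-04  1.27074737e-03]
turn rows 1 each [0.0014 0.0033 0.0022]
shift rows 2 each [ 0.0007 -0.0014  0.0309] mm [ 1.  -2.  46.3] clock 14.35 f [ 0.03  0.65 -1.79]
```

View pics/c7.png

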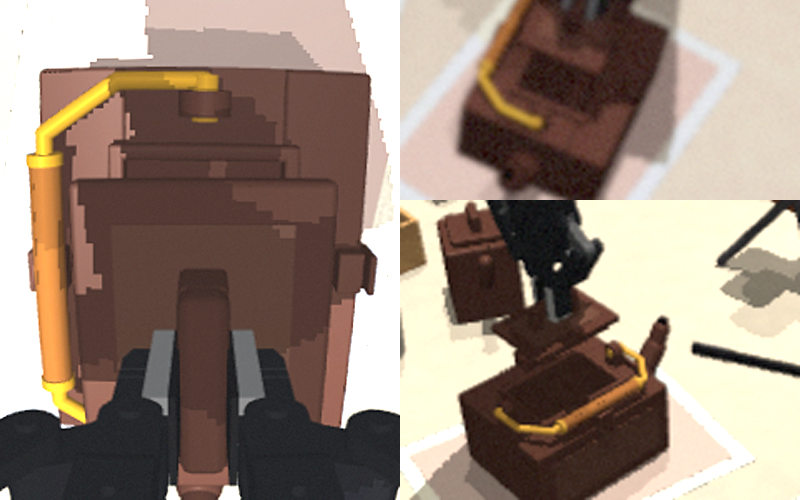

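Run:
```python
from h import *
w=load('w7')
W=lambda x,y,z:onz(w,200+x*.6,90+y*.6,z,True)[:2].round(4)
print('shoulder',W(40,70,.084),W(370,73,.084));print('collar',W(108,145,.09),W(300,146,.09));print('lug',W(205,92,.1))
print('lid',W(72,181,.1623),W(337,179,.1623)); print('rests',W(30,270,.096),W(374,270,.096))
```

```text
shoulder [0.4691 0.0962] [0.4664 0.2186]
collar [0.4965 0.1232] [0.4948 0.1925]
lug [0.4764 0.1576]
lid [0.4972 0.125 ] [0.4947 0.1906]
rests [0.543  0.0938] [0.539  0.2231]
```

In the wrist view the lid's edge is centred on the mouth and parallel to it, within about 1 mm. I'll descend the last 46 mm slowly.

Request:
move_arm(
  motion=[
    [[0,-0.001,0.013],[0,0,0],-1],
    [[0,0,0.013],[0,0,0],-1],
    [[0,0,0.013],[0,0,0],-1],
    [[0,0,0.01],[0,0,0],-1],
    [[0,0,0.007],[0,0,0],-1],
    [[0,0,0.004],[0,0,0],-1],
    [[0,0,0],[0,0,0],-1],
    [[0,0,0],[0,0,0],-1],
    [[0,0,0],[0,0,0],-1],
    [[0,0,0],[0,0,0],-1],
    [[0,0,0],[0,0,0],-1],
  ],
)

```text
clock: 15.45
position: [0.5416, 0.1593, 0.1228]
ee_rot: [-0.016, 1.0, 0.0, 0.0]
ft_force: [0.1, -0.5, -1.2]
grip_width: 0.127
grasp_force: 44.3
```

Run:
```python
from h import *
c=snap('wrist','w8');snap('side','side8')
o=manip.get_obs();print(o['ft_force'],o['position'],o['ee_rot'])
plan([.542,.159,.123],1.60)
a=c['pixels'][90:390,200:440];d=load('side8')['pixels'][175:265,215:335]
R=cv2.INTER_CUBIC
out=np.hstack([cv2.resize(a,(400,500),interpolation=R),cv2.resize(d,(400,500),interpolation=R)])
cv2.imwrite('pics/c8.png',np.clip(out[:,:,::-1]*1.4,0,255).astype('uint8'))
```

```text
[-0.4705693   0.33492286 -1.43740261] [0.5415943  0.1592873  0.12265867] [-1.56051688e-02  9.99878225e-01  7.89171217e-05  8.69051031e-05]
turn rows 1 each [0.0002 0.0002 0.0026]
shift rows 1 each [-0.0005 -0.0004 -0.0005] mm [-0.4 -0.3 -0.3] clock 15.55 f [-0.47  0.33 -1.44]
```

View pics/c8.png

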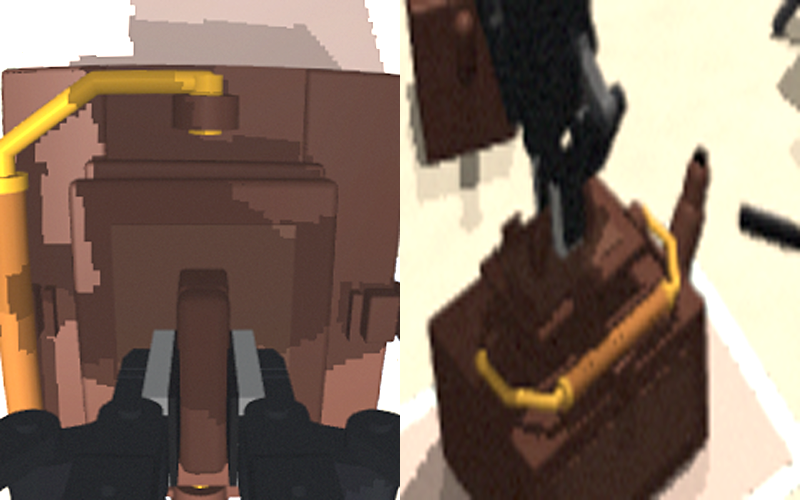

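The lid hovers level over the mouth: its far edge is at (72–337,180) against the collar's (82–325,164). There is no contact force beyond the lid's own weight, and it is at rest.

```bash
python3 -c "
from h import *
print(order.hand_in())"
```

```text
the job is handed in; nothing more can be done
None
```

The job is handed in, with no verdict returned: the bail is folded into its −y rest, and the oblong lid is held still, level and squared up about 1 cm above the mouth, centred to within about 1 mm by the camera; pressing the bail down shifted the teapot about 7–8 mm, against the 40 mm allowed.

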